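# Load a flange on the welding turntable and index it to the torch

### The arm

A 6-joint arm with a two-finger parallel gripper is mounted at the origin on the work surface. World frame = base frame: x ahead of the robot, y to its left, z up, the work surface at z = 0. Lengths are in m, angles in rad, forces in N, time in s.
With the tool pointing down it reaches from about 0.35 to 0.725 m from the base axis. Payload 4.3 kg.
Tool frame: the origin (TCP) lies on the centre line of the jaws, within the pads' length; the fingertips stand 14 mm ahead of it and the grasp point (between the pads) lies 5 mm behind it; z points along the fingers, x is the direction in which the jaws open and shut, and the axes are right-handed (so a half turn about z gives the same grasp; the last joint's range is limited). The gripper opens to 85 mm and grips with 20 to 120 N. Pads are 22 mm wide; open, the fingers measure 114 mm over their backs; the gripper's body (76 mm by 85 mm) begins 54 mm behind the grasp point. The pads swing forward as they close: fully open they stand 13 mm farther back than shut.
Start: joints at [1.097, 0.377, 0.081, 1.274, 0, 1.46], TCP at [0.205, 0.537, 0.245] pointing down, gripper open.
Joint ranges: [-2.72, 2.72], [-0.84, 1.66], [-1.02, 1.22], [-1.77, 2.12], [-1.37, 1.28], [-3.14, 3.14]. Speed limits (rad/s): [2.57, 2.57, 3.14, 3.14, 3.14, 3.14].

### API

Orientations are given as [roll, pitch, yaw] about the fixed x, y, z axes, in that order (R = Rz(yaw) Ry(pitch) Rx(roll)).
In Python, from bench import manip, camera, camera_params, spotter gives the robot as it stands.
- The arm moves only by the tool carry_out, never from a script. Its argument "plan" is a list of rows, each a list of 7 numbers: the closure, from 0 (fully open) to 1 (shut), then the shift along the world's x, y, z in mm, then the turn, a rotation vector about the world's x, y, z in degrees. In form: [[claw, tx, ty, tz, wx, wy, wz], ...]. A call has 1 to 8 rows; each row is the pose to reach, as a shift and turn from the pose commanded when the call began; what a row does not reach only later rows make up. A row lasts 1/10 s, in which the tool goes at most 50 mm and 8.59 degrees, less where a joint would pass 70% of its speed; a pose out of reach is approached as far as the arm can. A call with a gripper value outside its range is refused whole. The fingers move at their own pace and stop on an object; "squeeze" is the grip in N (left out, the last holds). Time passes only in rows, so rows that repeat a pose let the fingers close. It gives the time, the measured TCP pose, the force and the opening at its end, in the units of the state.
- manip.get_state(): the state, without advancing time (a new reading comes with each control period).
- camera(name): name is "scene" or "top" or "wrist"; returns the picture (420x560x3 uint8, blue, green, red); there is no depth.
- camera_params(name): a dict with "fx", "fy", "cx", "cy" (pixels), "R" (3x3) and "t" (3): a world point X has camera coordinates R X + t. Camera axes: x right, y down, z forward; pixel columns grow to the right and rows downward; lengths in m; the calibration is good to about 2 mm. A picture is of the moment at which its call begins: read the wrist's pose just before it. camera_params takes no time and is no camera call; for the wrist camera it gives the pose at the moment of the call.
- manip.sign_off(): hands the job in, once; it reports no verdict.
Trained networks look in the newest picture that a camera, given by its name, has taken for a name from the list of things; names that differ only in an ending like _2 or _b are one class to them, and where a whole thing is asked for, a point or a joint stands for the part that bears it (a point fixed in the world has none). Each returns a list of dicts, best first, with "conf" (0 to 1); they miss things now and then, are a little off and sometimes report something else, mostly with a low value. They report only what shows in the picture. A call takes as long as a camera call. They do not tell look-alikes from the thing itself.
- spotter.masks_of(query, camera): "pixels" (420x560 bool, what is visible of it) and "at" ([column, row] in pixels, amid what is visible of it).
- spotter.place_of(query, camera): "at" ([column, row] in pixels: a listed point, or the origin of a listed thing).
The state is a dict: "t": time; "qpos": joint angles; "qd": joint speeds; "effort": joint torques, N m; "ee_pos": TCP position; "orientation": TCP orientation; "force": force on the tool from outside, world axes, zero at the start; "moment": the same for the moment, N m; "gripper_width": finger opening in m.
Only numpy, scipy, OpenCV 4.12 (cv2) and the standard library are available. Lean on these libraries where they do the work, as an engineer would, in place of code of your own. Each camera call takes 0.05 s, during which the arm holds its last target. There are 200 camera calls.

### The job

Of the three flanges lying on the bench, take the one whose bolt holes match the studs of the empty nest on the indexing turntable and lower it, without dropping it, fully down over those studs. Then turn the wheel one click counter-clockwise (seen from above), so that the loaded nest stops under the torch. Never turn it backwards or past that click, leave the other two flanges on the bench and the finished ones in their nests, and do not disturb the tools and stock on the bench.

Things in the scene. Friction and masses are not known exactly. Their poses are not given: they have to be found in the camera images.
- wide4_mid (a point): Steel hub flange lying plate-down on the bench: 96 mm plate 10 mm thick, upright tubular hub of 38 mm outside diameter (wall 6) with its top 46 mm above the underside; 0.6 kg. FOUR 14 mm through holes near the rim, 35 mm from its centre, along its own +x, +y, -x and -y axes. This point is its centre half-way up (23 mm above the underside); z is up.
- narrow4_mid (a point): Another flange on the bench, same outline (96 mm plate 10 mm thick, upright tubular hub of 38 mm outside diameter (wall 6) with its top 46 mm above the underside), with FOUR 14 mm holes close in to the hub: 28 mm from its centre, along its own x and y axes. Its centre half-way up, 23 mm.
- wide3_mid (a point): Another flange on the bench, same outline (96 mm plate 10 mm thick, upright tubular hub of 38 mm outside diameter (wall 6) with its top 46 mm above the underside), with THREE 14 mm holes 35 mm from its centre, 120 degrees apart, one along its +x axis. Its centre half-way up, 23 mm.
- nest (a point): Centre of the flat top face (100 mm disc) of the one empty nest, on the wheel's robot side at the start. Four dark studs stand 35 mm from it along this frame's +x, +y, -x and -y: 10 mm thick, 22 mm tall, the last 6 mm tapering to 4.4 mm. Turns with the wheel; z up, x towards the axle 85 mm away. A seated flange lies flat on this face, its half-way point 23 mm above.
- axle (a point): Point on the wheel's vertical axle at the height of the nests' top faces, 66 mm above the bench; axes parallel to the nest's. The wheel is a steel disc of 280 mm diameter, its face 58 mm above the bench, with a boss at the centre (52 mm diameter, top at 76 mm). Its base plate, about 280 mm square and 12 mm thick, is fixed to the bench.
- post (a point): One of four upright round black handles on the wheel between the nests: the one next to the empty nest on the side away from the torch. 22 mm diameter, 100 mm from the axle, from the wheel's face to 135 mm above the bench. Point on its centre line 120 mm above the bench; turns with the wheel. Nearest flange hubs are 72 mm away, centre to centre, tops at 112 mm.
- wheel (a joint): Wheel angle in rad: 0 at the start, growing counter-clockwise from above. A sprung roller on a cam gives a stop every quarter turn (1.571). Leaving a stop takes about 1.1 N m (11 N at a handle) at first, less and less towards half-way; past half-way (0.785) the spring draws the wheel on to the next stop, where it rests within 0.02.
- torch_tip (a point): Nozzle tip of the fixed welding torch, 103 mm above the bench, 127 mm from the axle: the weld station, a quarter turn counter-clockwise from where the empty nest starts. The torch, up to 38 mm thick, leans outward from here at 60 degrees above level to 240 mm high; its column (217 mm high) stands behind it on the side away from the robot.
- done1_mid (a point): Finished flange seated on its studs in the nest under the torch at the start; holes as the wide four-hole one (96 mm plate 10 mm thick, upright tubular hub of 38 mm outside diameter (wall 6) with its top 46 mm above the underside). Loose on its studs. Point half-way up, 89 mm above the bench when seated.
- done2_mid (a point): Finished flange seated on its studs in the nest on the far side of the wheel at the start; holes as the wide four-hole one (96 mm plate 10 mm thick, upright tubular hub of 38 mm outside diameter (wall 6) with its top 46 mm above the underside). Loose on its studs. Point half-way up, 89 mm above the bench when seated.
- done3_mid (a point): Finished flange seated on its studs in the nest a quarter turn clockwise of the empty nest at the start; holes as the wide four-hole one (96 mm plate 10 mm thick, upright tubular hub of 38 mm outside diameter (wall 6) with its top 46 mm above the underside). Loose on its studs. Point half-way up, 89 mm above the bench when seated.
- tube: steel square-tube offcut, 90 x 40 x 40 mm, open ends along its x axis; origin at the centre of its underside
- magnet: red magnetic welding square, a flat blunt triangle 100 x 80 x 16 mm; origin on its underside near its middle
- hammer: chipping hammer with a black rubber grip, 200 mm long along its x axis, lying flat; origin near the middle of the handle, on the bench
- brush: wire brush with a wooden back, 260 mm long along its x axis, 28 mm wide, 29 mm high; origin at the centre of its underside
- jar: blue lidded jar of 68 mm diameter, 70 mm high; origin at the centre of its underside
- wrench: steel spanner lying flat, 190 mm long along its x axis, 8 mm thick; origin under its middle
There are look-alikes about, which are no part of the job. Leave any brown look-alike of the part that bears wide3_mid alone. What is shaped like the part that bears wide4_mid but turquoise is not meant.

How it is judged:
By the outcome, as a careful person would: the job done as asked, in the order asked, and still so for the second after the job is handed in, with the robot touching nothing.
It also fails if it takes over 64 s, if anything falls off the work surface, if the arm or the gripper's body presses on something with over 40 N, if the wrist force passes 120 N, or if a joint passes its speed limit or range.

## Working session

There is one attempt and no reset: what is moved stays moved. The work goes in short steps, Python scripts to look and compute and a tool call to move; the robot and the scene stay as the last step left them, time stands still between calls to the robot, and variables do not carry over. Pictures are saved under pics/ and viewed, about 8 in all and at most 12, crops included, and the job is handed in when it is done.

Besides the shell and the picture viewer there is one more tool, called by a JSON object that holds its "name" and its "arguments". carry_out: Moves the arm, as the interface text tells. Its arguments: {"type":"object","properties":{"plan":{"type":"array"},"squeeze":{"type":"number"}},"required":["plan"]}

```bash
mkdir -p pics; cat > h.py <<'E'
import numpy as np, cv2
from bench import manip, camera, camera_params, spotter
def onplane(uv,cam,z,P=None):
    P=P or camera_params(cam); R=np.array(P["R"]);t=np.array(P["t"])
    d=R.T@np.array([(uv[0]-P["cx"])/P["fx"],(uv[1]-P["cy"])/P["fy"],1]); c=-R.T@t
    return c+d*(z-c[2])/d[2]
def proj(X,cam,P=None):
    P=P or camera_params(cam); x=np.array(P["R"])@np.array(X)+np.array(P["t"])
    return np.array([P["fx"]*x[0]/x[2]+P["cx"],P["fy"]*x[1]/x[2]+P["cy"]])
E
python3 - <<'E'
from h import *
a=camera("top");b=camera("scene")
cv2.imwrite("pics/top.png",a);cv2.imwrite("pics/scene.png",b)
s=manip.get_state();print({k:np.round(s[k],3) for k in ("t","ee_pos","orientation","force","gripper_width")})
Z=dict(wide4_mid=.023,narrow4_mid=.023,wide3_mid=.023,nest=.066,axle=.066,post=.12,torch_tip=.103,done1_mid=.089,done2_mid=.089,done3_mid=.089)
for q,z in Z.items():
  for c in ("top","scene"):
    for r in spotter.place_of(q,c)[:4]:
        print(q,c,round(r["conf"],2),np.round(r["at"],1),np.round(onplane(r["at"],c,z),4)[:2])
E
```

```text
{'t': np.float64(0.1), 'ee_pos': array([0.204, 0.537, 0.244]), 'orientation': array([-3.141e+00,  2.000e-03,  1.207e+00]), 'force': array([-0.065,  0.787, -0.141]), 'gripper_width': np.float64(0.086)}
wide4_mid top 0.91 [356.7 273.7] [ 0.2738 -0.2393]
wide4_mid top 0.82 [226.9 228.7] [0.4335 0.2054]
wide4_mid scene 0.92 [323.  199.2] [0.4344 0.2173]
wide4_mid scene 0.89 [189.8 192.2] [ 0.2906 -0.2423]
narrow4_mid top 0.82 [181.1 184.1] [0.592 0.366]
narrow4_mid scene 0.66 [374.9 225.6] [0.5846 0.3616]
narrow4_mid scene 0.37 [349.6 281. ] [0.7665 0.2086]
narrow4_mid scene 0.17 [397.1 186.7] [0.4458 0.4974]
wide3_mid top 0.84 [157.8 284. ] [0.2472 0.4415]
wide3_mid top 0.65 [230.2 190.7] [0.5665 0.1939]
wide3_mid top 0.16 [223.5 137.1] [0.759  0.2176]
wide3_mid scene 0.73 [329.3 234.8] [0.5822 0.1956]
wide3_mid scene 0.57 [366.8 146.8] [0.2405 0.4516]
wide3_mid scene 0.35 [384.8 254.9] [0.7026 0.3549]
nest top 0.6 [322.  213.2] [ 0.4791 -0.1214]
nest top 0.36 [141.5 225.4] [0.4451 0.4896]
nest scene 0.68 [232.7 221.6] [ 0.4771 -0.12  ]
axle top 0.79 [326.6 186.2] [ 0.5715 -0.1392]
axle
[... 201 characters left out ...]
6 [363.9 184.4] [ 0.5702 -0.26  ]
torch_tip scene 0.68 [191.5 248.1] [ 0.5671 -0.2712]
torch_tip scene 0.32 [254.4 212.5] [ 0.4822 -0.0445]
torch_tip scene 0.23 [134.2 213.1] [ 0.389 -0.435]
done1_mid top 0.83 [349.9 183.2] [ 0.5771 -0.2155]
done1_mid scene 0.63 [212.8 241.3] [ 0.5504 -0.2   ]
done2_mid top 0.72 [320.3 162.7] [ 0.6486 -0.1175]
done2_mid top 0.61 [179.5 159.4] [0.6659 0.3593]
done2_mid top 0.42 [190.8 231.9] [0.4196 0.3187]
done2_mid scene 0.67 [237.7 262.8] [ 0.6474 -0.1372]
done2_mid scene 0.62 [321.6 199.3] [0.4755 0.1942]
done3_mid top 0.76 [296.2 186.3] [ 0.5688 -0.0346]
done3_mid top 0.58 [180.2 160. ] [0.6638 0.3569]
done3_mid scene 0.86 [258.6 231.5] [ 0.5498 -0.046 ]
```

View pics/top.png

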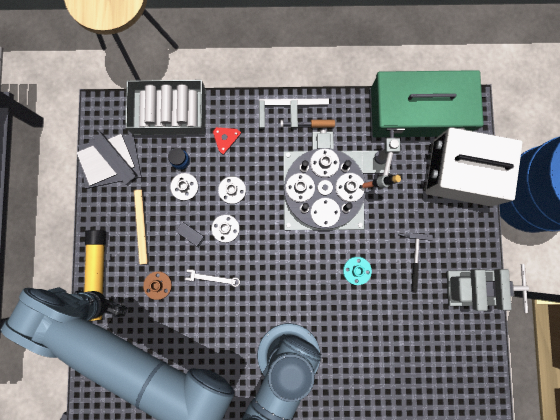

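View pics/scene.png

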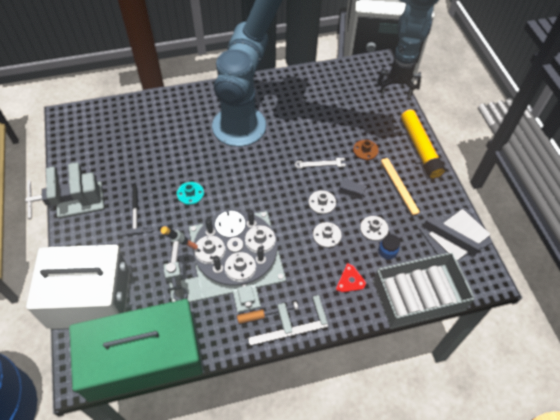

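```bash
python3 - <<'E'
from h import *
a=cv2.imread("pics/top.png");b=cv2.imread("pics/scene.png")
f=lambda im,u,v:cv2.resize(im[v-20:v+20,u-20:u+20],(260,260),interpolation=cv2.INTER_CUBIC)
r1=np.hstack([f(a,226,228),f(a,183,185),f(a,231,190)])
r2=np.hstack([f(b,322,202),f(b,374,227),f(b,327,234)])
cv2.imwrite("pics/c1.png",np.vstack([r1,r2]))
E
```

```text
(no output)
```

View pics/c1.png

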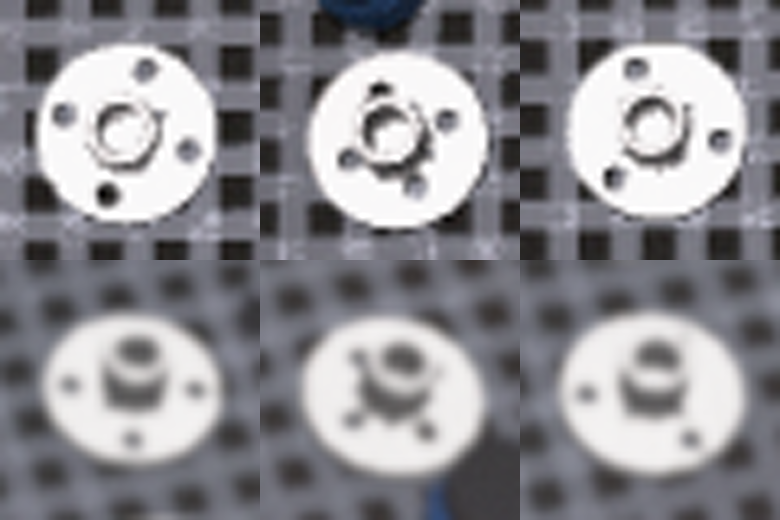

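Three steel candidates in the top picture: (226,228), (183,185) and (231,190). The crop shows four holes near the rim, four holes close to the hub and three holes, in that order. So (226,228), at about (0.434, 0.21), is the wide four-hole flange. The turquoise one at (357,271) and the brown one at (157,285) are decoys. I'm moving above the target.

{"name": "carry_out", "arguments": {"plan": [[0,29,-41,0,0,0,0],[0,58,-82,0,0,0,0],[0,86,-123,0,0,0,0],[0,115,-164,0,0,0,1],[0,144,-205,0,0,0,2],[0,173,-246,0,0,0,3],[0,201,-287,0,0,0,4],[0,230,-327,0,0,0,4]], "squeeze": 60}}

```text
t: 1.9
ee_pos: [0.4354, 0.2086, 0.2456]
orientation: [3.141, -0.001, 1.277]
force: [1.9, -0.1, -0.2]
gripper_width: 0.0855
```

{"name": "carry_out", "arguments": {"plan": [[0,0,0,0,0,0,0],[0,0,0,0,0,0,0],[0,0,0,0,0,0,0]]}}

```text
t: 2.2
ee_pos: [0.434, 0.2111, 0.2453]
orientation: [-3.141, -0.0, 1.278]
force: [0.4, -0.7, 0.0]
gripper_width: 0.085
```

```bash
python3 - <<'E'
from h import *
s=manip.get_state();P=camera_params("wrist");w=camera("wrist");cv2.imwrite("pics/w1.png",w)
print({k:np.round(s[k],3) for k in ("t","ee_pos","orientation","qpos","force")})
print(-np.array(P["R"]).T@P["t"], np.round(P["R"],2),P["fx"])
for q in ("wide4_mid","wide3_mid"):
  for r in spotter.place_of(q,"wrist")[:3]: print(q,round(r["conf"],2),np.round(r["at"],1),np.round(onplane(r["at"],"wrist",.023,P),4)[:2])
for r in spotter.place_of("wide4_mid","top")[:3]: print(r["conf"],r["at"],onplane(r["at"],"top",.023))
E
```

```text
{'t': np.float64(2.2), 'ee_pos': array([0.434, 0.211, 0.245]), 'orientation': array([-3.141, -0.   ,  1.278]), 'qpos': array([ 3.210e-01,  1.900e-01, -1.730e-01,  1.207e+00,  1.000e-03,
        6.140e-01]), 'force': array([ 0.415, -0.727,  0.017])}
[0.37036701 0.22973116 0.37383954] [[ 0.29  0.96  0.  ]
 [ 0.92 -0.28  0.26]
 [ 0.25 -0.07 -0.97]] 364.9057016102672
wide4_mid 0.88 [282.4 176.9] [0.4328 0.2163]
wide3_mid 0.91 [301.6 304.1] [0.5712 0.1966]
0.91 [356.7, 273.7] [ 0.27379601 -0.23926965  0.023     ]
0.82 [226.9, 228.7] [0.43354046 0.20539421 0.023     ]
```

View pics/w1.png

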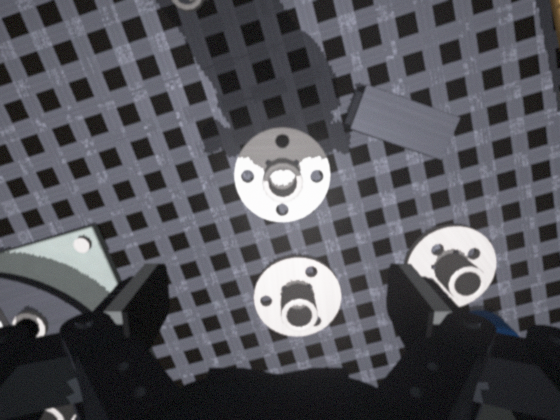

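The wrist picture shows the target at (282,177), with holes at (282,140), (317,177), (282,210) and (247,177). The tube is up and to the right at (403,122). I'll refine the centre and yaw from the holes.

```bash
cat >> h.py <<'E'
def blob(im,u,v,r=11,pct=0.45):
    """sub-pixel centroid of the dark blob around u,v"""
    for _ in range(3):
        u0,v0=int(round(u)),int(round(v))
        g=cv2.cvtColor(im,cv2.COLOR_BGR2GRAY)[v0-r:v0+r+1,u0-r:u0+r+1].astype(float)
        bg=np.percentile(g,75); w=np.clip(bg*.8-g,0,None)
        yy,xx=np.mgrid[-r:r+1,-r:r+1]; w[xx**2+yy**2>r*r]=0
        u,v=u0+(w*xx).sum()/w.sum(),v0+(w*yy).sum()/w.sum()
    return np.array([u,v])
E
python3 - <<'E'
from h import *
im=cv2.imread("pics/w1.png");P=camera_params("wrist")
pts=[]
for u,v in ((282,140),(317,177),(282,210),(247,177)):
    b=blob(im,u,v,9);X=onplane(b,"wrist",.008,P);pts.append(X[:2]);print(b.round(1),X.round(4))
p=np.array(pts);c=p.mean(0);d=p-c
print("c",c.round(4),"r",np.hypot(*d.T).round(4),"ang",np.degrees(np.arctan2(d[:,1],d[:,0])).round(1))
m=spotter.masks_of("wide4_mid","wrist")
for k in m[:2]: print(k["conf"],k["at"],k["pixels"].sum())
mm=m[0]["pixels"].astype(np.uint8); e=cv2.fitEllipse(max(cv2.findContours(mm,0,1)[0],key=len));print(e,onplane(e[0],"wrist",.007,P)[:2])
for r in spotter.place_of("tube","wrist")[:2]: print("tube",r["conf"],r["at"],onplane(r["at"],"wrist",0,P)[:2])
E
```

```text
[281.9 140.5] [0.4003 0.226  0.008 ]
[316.9 175.9] [0.4445 0.25   0.008 ]
[281.4 209.7] [0.4683 0.2054 0.008 ]
[247.2 176.3] [0.4246 0.1822 0.008 ]
c [0.4344 0.2159] r [0.0356 0.0356 0.0354 0.0351] ang [ 163.4   73.5  -17.3 -106.3]
0.92 [280.7, 174.4] 6611
((281.62164306640625, 173.7293243408203), (93.64114379882812, 94.19206237792969), 100.74174499511719) [0.43227074 0.21629608]
tube 0.69 [390.9, 119.9] [0.41277392 0.33575612]
```

{"name": "carry_out", "arguments": {"plan": [[0,0,3,-45,0,0,0],[0,0,5,-90,0,0,0],[0,0,5,-135,0,0,0],[0,0,5,-165,0,0,0],[0,0,5,-190,0,0,0],[0,0,5,-205,0,0,0],[0,0,5,-214,0,0,0],[0,0,5,-214,0,0,0]]}}

```text
t: 3.3
ee_pos: [0.4336, 0.2154, 0.0304]
orientation: [-3.14, 0.001, 1.277]
force: [-0.5, -1.1, -0.3]
gripper_width: 0.0854
```

{"name": "carry_out", "arguments": {"plan": [[0,0,0,0,0,0,0],[1,0,0,0,0,0,0],[1,0,0,0,0,0,0],[1,0,0,0,0,0,0],[1,0,0,0,0,0,0],[1,0,0,0,0,0,0],[1,0,0,0,0,0,0],[1,0,0,0,0,0,0]], "squeeze": 70}}

```text
t: 4.1
ee_pos: [0.4352, 0.2155, 0.0321]
orientation: [3.14, -0.001, 1.277]
force: [-1.0, -1.0, 5.9]
gripper_width: 0.0354
```

{"name": "carry_out", "arguments": {"plan": [[1,0,0,10,0,0,0],[1,0,0,30,0,0,0],[1,0,0,60,0,0,0],[1,0,0,100,0,0,0],[1,0,0,140,0,0,0],[1,0,0,160,0,0,0],[1,0,0,160,0,0,0],[1,0,0,160,0,0,0]]}}

```text
t: 4.9
ee_pos: [0.4338, 0.2151, 0.1904]
orientation: [-3.14, 0.001, 1.277]
force: [-0.2, 0.2, -6.2]
gripper_width: 0.0352
```

```bash
python3 - <<'E'
from h import *
s=manip.get_state();w=camera("wrist");cv2.imwrite("pics/w2.png",w)
print({k:np.round(s[k],3) for k in ("t","ee_pos","orientation","force","gripper_width")})
E
```

```text
{'t': np.float64(4.9), 'ee_pos': array([0.434, 0.215, 0.19 ]), 'orientation': array([-3.140e+00,  1.000e-03,  1.277e+00]), 'force': array([-0.153,  0.178, -6.242]), 'gripper_width': np.float64(0.035)}
```

View pics/w2.png

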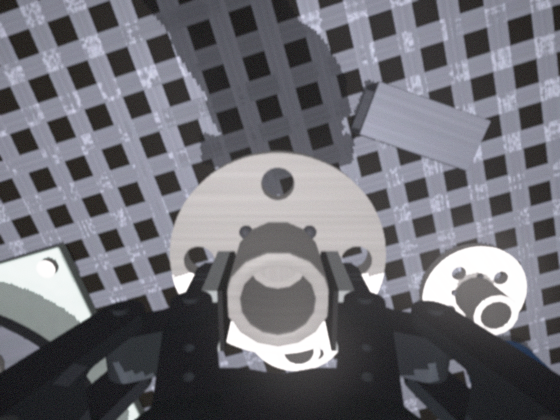

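The flange is held level: 6.2 N on the wrist, grip unchanged. Its front hole shows at (278,183), and the side holes at (193,260) and (360,257) are partly hidden. I'll move so the wrist camera sees the empty nest past the held flange.

{"name": "carry_out", "arguments": {"plan": [[1,10,-40,20,0,0,-2],[1,22,-85,40,0,0,-6],[1,36,-132,55,0,0,-10],[1,50,-180,55,0,0,-14],[1,62,-227,55,0,0,-18],[1,75,-275,55,0,0,-22],[1,88,-322,55,0,0,-26],[1,100,-365,55,0,0,-28]]}}

```text
t: 5.75
ee_pos: [0.5334, -0.1515, 0.2434]
orientation: [-3.137, 0.002, 0.785]
force: [1.2, 0.7, -6.2]
gripper_width: 0.0354
```

{"name": "carry_out", "arguments": {"plan": [[1,4,-34,0,0,0,0],[1,4,-34,0,0,0,0],[1,4,-34,0,0,0,0],[1,4,-34,0,0,0,0]]}}

```text
t: 6.15
ee_pos: [0.5375, -0.1824, 0.2445]
orientation: [-3.137, 0.001, 0.789]
force: [-0.3, 0.4, -5.5]
gripper_width: 0.0354
```

```bash
python3 - <<'E'
from h import *
s=manip.get_state();P=camera_params("wrist");w=camera("wrist");cv2.imwrite("pics/w3.png",w)
import pickle;pickle.dump((s,P),open("w3.pkl","wb"))
print({k:np.round(s[k],4) for k in ("t","ee_pos","orientation","force","gripper_width")})
for q,z in (("nest",.066),("post",.12),("axle",.066)):
  for r in spotter.place_of(q,"wrist")[:3]: print(q,round(r["conf"],2),np.round(r["at"],1),np.round(onplane(r["at"],"wrist",z,P),4)[:2])
E
```

```text
{'t': np.float64(6.15), 'ee_pos': array([ 0.5375, -0.1824,  0.2445]), 'orientation': array([-3.1375e+00,  9.0000e-04,  7.8870e-01]), 'force': array([-0.3058,  0.3689, -5.4788]), 'gripper_width': np.float64(0.0354)}
nest 0.81 [276.6  96.5] [ 0.4823 -0.1292]
post 0.79 [370.2  29.9] [ 0.497  -0.0597]
axle 0.67 [345.4 168.3] [ 0.5646 -0.1288]
```

View pics/w3.png

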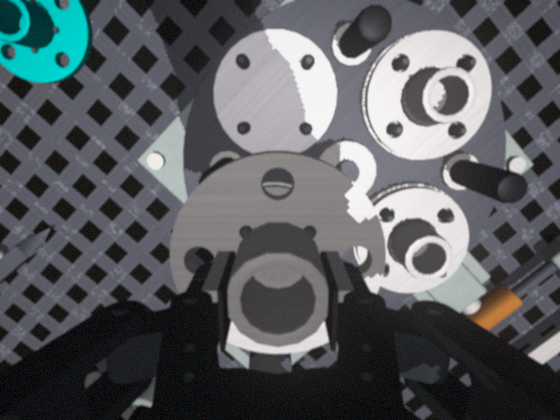

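The nest is at about (276,95), with studs at (242,61), (308,61), (243,128) and (306,128). The held flange's front hole is at (278,183). I'll work out both in the tool frame.

```bash
python3 - <<'E'
from h import *
import pickle
from scipy.spatial.transform import Rotation as Ro
from scipy.optimize import least_squares
s,P=pickle.load(open("w3.pkl","rb")); im=cv2.imread("pics/w3.png")
T=np.array(s["ee_pos"]);psi=s["orientation"][2]
p=[]
for u,v in ((242,61),(308,61),(243,128),(306,128)):
    b=blob(im,u,v,10); p.append(onplane(b,"wrist",.078,P)[:2]); print(b.round(1),p[-1].round(4))
p=np.array(p);c=p.mean(0);d=p-c;a=np.degrees(np.arctan2(d[:,1],d[:,0]))
print("nest",c.round(4),np.hypot(*d.T).round(4),a.round(1))
# hand
zt=T[2]-.0305+.010
g=cv2.cvtColor(im,cv2.COLOR_BGR2GRAY)
b=blob(im,278,183,20);print("hole blob",b.round(1))
_,t=cv2.threshold(cv2.GaussianBlur(g,(3,3),0)[160:207,255:302],0,255,cv2.THRESH_OTSU+cv2.THRESH_BINARY_INV)
cn=max(cv2.findContours(t,0,1)[0],key=cv2.contourArea);e=cv2.fitEllipse(cv2.convexHull(cn));hc=np.array(e[0])+(255,160)
H=onplane(hc,"wrist",zt,P);print("hole ell",hc,e[1],"rel TCP",(H-T)[:2].round(4),"pred yaw dir",np.degrees(np.arctan2(*(H-T)[1::-1])), np.hypot(*(H-T)[:2]))
m=spotter.masks_of("wide4_mid","wrist")
for k in m[:3]: print(k["conf"],k["at"],k["pixels"].sum())
k=max(m,key=lambda k:k["pixels"].sum());cn=max(cv2.findContours(k["pixels"].astype(np.uint8),0,1)[0],key=len)[:,0].astype(float)
q=cn[(cn[:,1]<250)]
X=np.array([onplane(x,"wrist",zt,P)[:2] for x in q])
r=least_squares(lambda c:np.hypot(*(X-c[:2]).T)-.048,T[:2],loss="soft_l1",f_scale=.0005)
r2=least_squares(lambda c:np.hypot(*(X-c[:2]).T)-c[2],[*T[:2],.048],loss="soft_l1",f_scale=.0005)
for r in(r,r2): print("plate centre rel TCP",(r.x[:2]-T[:2]).round(4),r.x[2:],len(q),np.abs(r.fun).mean())
v=H[:2]-r.x[:2];print("hole from plate centre",np.hypot(*v),np.degrees(np.arctan2(v[1],v[0])),"tool yaw",np.degrees(psi))
E
```

```text
[242.5  61.3] [ 0.4464 -0.1298]
[306.9  61.9] [ 0.481  -0.0955]
[243.3 127.5] [ 0.4807 -0.1647]
[304.9 128.4] [ 0.5155 -0.1306]
nest [ 0.4809 -0.1301] [0.0345 0.0346 0.0345 0.0346] [179.4  89.8 -90.3  -0.7]
hole blob [277.7 180.2]
hole ell [277.32917786 183.35995674] (32.110286712646484, 32.788021087646484) rel TCP [-0.0261  0.0253] pred yaw dir 135.92466919316573 0.03638045195788523
0.64 [43.1, 36.5] 6676
0.59 [277.4, 236.5] 27022
plate centre rel TCP [-0.0013  0.0006] [] 344 0.0029491921830999625
plate centre rel TCP [-0.0033  0.0027] [0.04571443] 344 0.002548404660583571
hole from plate centre 0.032139242526167025 135.19327206996212 tool yaw 45.19192345383776
```

{"name": "carry_out", "arguments": {"plan": [[1,-10,9,0,0,0,-8],[1,-20,18,0,0,0,-16],[1,-30,27,0,0,0,-24],[1,-40,36,0,0,0,-32],[1,-50,45,0,0,0,-40],[1,-56.5,51,-20,0,0,-45.7],[1,-56.5,51,-60,0,0,-45.7],[1,-56.5,51,-90,0,0,-45.7]]}}

```text
t: 7.2
ee_pos: [0.4818, -0.1318, 0.1555]
orientation: [3.141, -0.001, -0.008]
force: [-0.3, 0.0, -6.5]
gripper_width: 0.0354
```

{"name": "carry_out", "arguments": {"plan": [[1,0,0,-15,0,0,0],[1,0,0,-22,0,0,0],[1,0,0,-22,0,0,0],[1,0,0,-22,0,0,0],[1,0,0,-22,0,0,0]]}}

```text
t: 7.7
ee_pos: [0.4833, -0.133, 0.1358]
orientation: [3.14, -0.003, -0.009]
force: [0.3, 0.8, -5.6]
gripper_width: 0.0351
```

```bash
python3 - <<'E'
from h import *
import pickle
s=manip.get_state();P=camera_params("wrist");w=camera("wrist");cv2.imwrite("pics/w4.png",w)
pickle.dump((s,P),open("w4.pkl","wb"))
print({k:np.round(s[k],4) for k in ("t","ee_pos","orientation","force","gripper_width")})
cv2.imwrite("pics/w4c.png",cv2.resize(w[130:310,140:420],None,fx=2.8,fy=2.8,interpolation=cv2.INTER_CUBIC))
E
```

```text
{'t': np.float64(7.7), 'ee_pos': array([ 0.4833, -0.133 ,  0.1358]), 'orientation': array([ 3.1404e+00, -2.9000e-03, -9.4000e-03]), 'force': array([ 0.3152,  0.7567, -5.6135]), 'gripper_width': np.float64(0.0351)}
```

View pics/w4c.png

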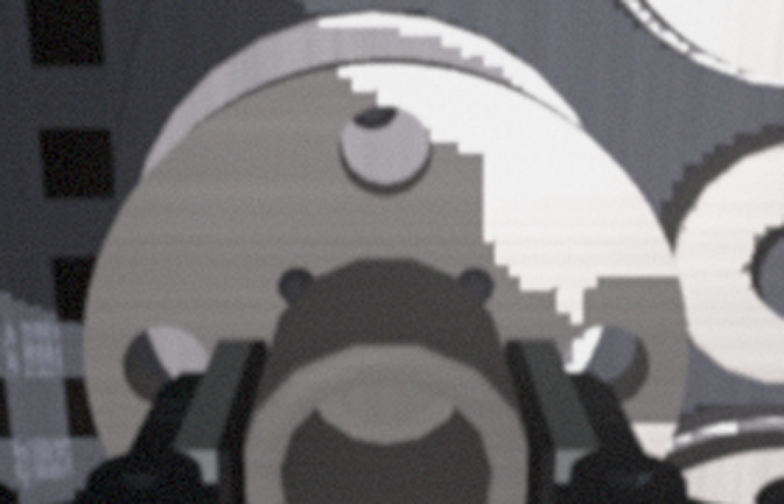

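Through the front hole, a dark stud tip shows at crop (376,117) against a hole centre of (385,148). The stud is therefore about 1.5 mm to −x of the hole. I'll quantify that with the calibration.

```bash
python3 - <<'E'
from h import *
import pickle
s,P=pickle.load(open("w4.pkl","rb")); im=cv2.imread("pics/w4.png");T=np.array(s["ee_pos"])
f=lambda a,b:(140+(a+.5)/2.8-.5,130+(b+.5)/2.8-.5)
zt=T[2]-.0305+.010
H=onplane(f(385,148),"wrist",zt,P);S=onplane(f(376,128),"wrist",.088,P)
C=-np.array(P["R"]).T@P["t"]
print("cam",C,"hole",H,"hole-TCP",(H-T)[:2],"stud low edge",S,"stud y est",S[1]+.0041)
print("move needed",S[0]-H[0],S[1]+.0041-H[1])
# expected px of stud base/tip from earlier estimate (0.481,-0.130)
for X in ((.481,-.095,.088),(.481,-.08,.066)): print(X,proj(X,"wrist",P))
# nest disc far edge row at col of centre: crop ~ (376,13)
print("disc far edge",onplane(f(375,12),"wrist",.066,P), "side holes", [onplane(f(*q),"wrist",zt,P)[:2]-T[:2] for q in ((125,363),(648,360))])
E
```

```text
cam [ 0.48325309 -0.06714755  0.26419032] hole [ 0.48335855 -0.09666433  0.11529606] hole-TCP [1.68803921e-05 3.63673034e-02] stud low edge [ 0.48184103 -0.09851185  0.088     ] stud y est -0.09441185334594064
move needed -0.0015175250131526097 0.0022524718362266216
(0.481, -0.095, 0.088) [272.14941421 168.2667345 ]
(0.481, -0.08, 0.066) [272.22775477 133.84217783]
disc far edge [ 0.48173489 -0.08007085  0.066     ] side holes [array([-0.0410888 ,  0.00246822]), array([0.04099612, 0.002109  ])]
```

{"name": "carry_out", "arguments": {"plan": [[1,-1.6,1.8,0,0,0,0],[1,-1.6,1.8,-6,0,0,0],[1,-1.6,1.8,-6,0,0,0],[1,-1.6,1.8,-6,0,0,0],[1,-1.6,1.8,-6,0,0,0]]}}

```text
t: 8.25
ee_pos: [0.4805, -0.1308, 0.1283]
orientation: [-3.142, 0.0, -0.01]
force: [0.5, -0.1, -6.9]
gripper_width: 0.035
```

```bash
python3 - <<'E'
from h import *
import pickle
for i in range(3):
    s=manip.get_state();P=camera_params("wrist");w=camera("wrist")
    print({k:np.round(s[k],4) for k in ("t","ee_pos","orientation","force")})
pickle.dump((s,P),open("w5.pkl","wb"));cv2.imwrite("pics/w5.png",w)
cv2.imwrite("pics/w5c.png",cv2.resize(w[130:310,140:420],None,fx=2.8,fy=2.8,interpolation=cv2.INTER_CUBIC))
E
```

```text
{'t': np.float64(8.25), 'ee_pos': array([ 0.4805, -0.1308,  0.1283]), 'orientation': array([-3.1415e+00,  1.0000e-04, -9.5000e-03]), 'force': array([ 0.5456, -0.0784, -6.9367])}
{'t': np.float64(8.3), 'ee_pos': array([ 0.4805, -0.1308,  0.1283]), 'orientation': array([ 3.1416e+00, -1.0000e-04, -9.5000e-03]), 'force': array([ 0.0351, -0.3178, -5.5804])}
{'t': np.float64(8.35), 'ee_pos': array([ 0.4806, -0.1309,  0.1284]), 'orientation': array([ 3.1415e+00, -2.0000e-04, -9.5000e-03]), 'force': array([-0.1099,  0.4797, -6.4741])}
```

View pics/w5c.png

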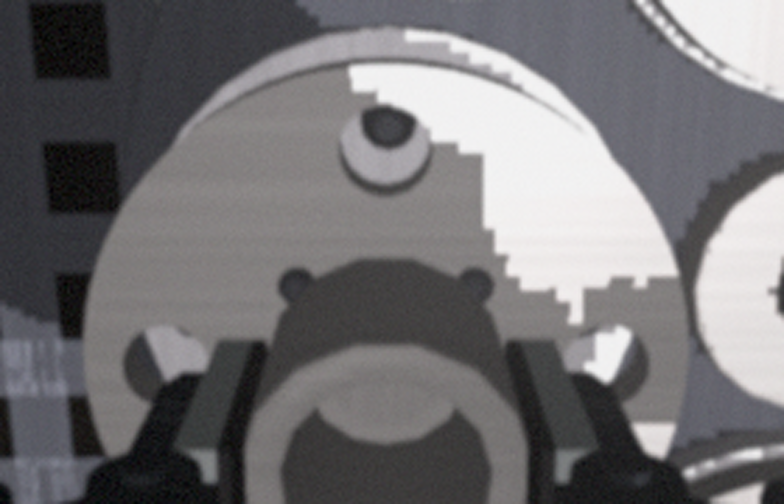

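```bash
python3 - <<'E'
from h import *
import pickle
s,P=pickle.load(open("w5.pkl","rb"));T=np.array(s["ee_pos"])
f=lambda a,b:(140+(a+.5)/2.8-.5,130+(b+.5)/2.8-.5)
zt=T[2]-.0305+.010
H=onplane(f(385,148),"wrist",zt,P);S=onplane(f(388,145.5),"wrist",.088,P);t=onplane(f(388,126),"wrist",.088,P)
C=-np.array(P["R"]).T@P["t"];k=(C[1]-S[1])/(C[2]-.085)
y=S[1]+.005-.006*k
print("hole",H,"stud",S[0],y,"tip",t[1],"move mm",1e3*(S[0]-H[0]),1e3*(y-H[1]),1e3*(t[1]-H[1]))
print("disc far edge",onplane(f(385,28),"wrist",.066,P))
E
```

```text
hole [ 0.48057232 -0.09447596  0.10788024] stud 0.481041403774972 -0.0941194847204163 tip -0.0946617292726289 move mm 0.4690835087208245 0.3564795628591272 -0.18576498935347907
disc far edge [ 0.48070475 -0.08025815  0.066     ]
```

{"name": "carry_out", "arguments": {"plan": [[1,0.4,0.1,-4,0,0,0],[1,0.4,0.1,-9,0,0,0],[1,0.4,0.1,-13,0,0,0],[1,0.4,0.1,-16,0,0,0],[1,0.4,0.1,-18,0,0,0],[1,0.4,0.1,-18,0,0,0]]}}

```text
t: 9.0
ee_pos: [0.4806, -0.1306, 0.1099]
orientation: [-3.141, 0.001, -0.009]
force: [-1.3, -0.4, -5.4]
gripper_width: 0.0355
```

{"name": "carry_out", "arguments": {"plan": [[1,0,0,-3,0,0,0],[1,0,0,-6,0,0,0],[1,0,0,-9,0,0,0],[1,0,0,-11,0,0,0],[1,0,0,-12,0,0,0],[1,0,0,-12,0,0,0]]}}

```text
t: 9.6
ee_pos: [0.4809, -0.1307, 0.0983]
orientation: [3.142, -0.0, -0.009]
force: [0.4, 0.1, -5.3]
gripper_width: 0.0353
```

Underside at about 68 mm with no side forces, so it is on the studs. Creeping down to contact.

{"name": "carry_out", "arguments": {"plan": [[1,0,0,-0.5,0,0,0],[1,0,0,-1,0,0,0],[1,0,0,-1.5,0,0,0],[1,0,0,-1.5,0,0,0]]}}

```text
t: 10.0
ee_pos: [0.4811, -0.1307, 0.0981]
orientation: [3.141, -0.001, -0.009]
force: [-4.2, 1.7, 6.1]
gripper_width: 0.0353
```

{"name": "carry_out", "arguments": {"plan": [[1,0,0,-0.3,0,0,0],[1,0,0,-0.6,0,0,0],[1,0,0,-0.6,0,0,0]]}}

```text
t: 10.3
ee_pos: [0.4811, -0.1308, 0.0981]
orientation: [3.141, -0.001, -0.009]
force: [-6.2, 1.9, 11.4]
gripper_width: 0.0351
```

Contact at TCP 98.1 mm is exactly 66 mm above the gripping height of 32.1 mm, so it is seated. Releasing, then rising straight up.

{"name": "carry_out", "arguments": {"plan": [[0.5,0,0,0.6,0,0,0],[0,0,0,0.6,0,0,0],[0,0,0,0.6,0,0,0],[0,0,0,0.6,0,0,0],[0,0,0,0.6,0,0,0],[0,0,0,0.6,0,0,0]]}}

```text
t: 10.9
ee_pos: [0.481, -0.1307, 0.0967]
orientation: [-3.142, -0.0, -0.009]
force: [0.2, -0.0, -0.7]
gripper_width: 0.0853
```

{"name": "carry_out", "arguments": {"plan": [[0,0,0,10,0,0,0],[0,0,0,30,0,0,0],[0,0,0,60,0,0,0],[0,0,0,100,0,0,0],[0,0,0,140,0,0,0],[0,0,0,160,0,0,0],[0,0,0,160,0,0,0],[0,0,0,160,0,0,0]]}}

```text
t: 11.7
ee_pos: [0.4811, -0.1308, 0.2571]
orientation: [3.141, -0.001, -0.009]
force: [0.5, 0.4, -0.7]
gripper_width: 0.0854
```

```bash
python3 - <<'E'
from h import *
import pickle
s=manip.get_state();P=camera_params("wrist");w=camera("wrist");cv2.imwrite("pics/w6.png",w)
print({k:np.round(s[k],4) for k in ("t","ee_pos","orientation","qpos","force","gripper_width")})
for q,z in (("wide4_mid",.089),("post",.12),("done3_mid",.089),("done2_mid",.089),("axle",.066)):
  for r in spotter.place_of(q,"wrist")[:3]: print(q,round(r["conf"],2),np.round(r["at"],1),np.round(onplane(r["at"],"wrist",z,P),4)[:2])
E
```

```text
{'t': np.float64(11.7), 'ee_pos': array([ 0.4811, -0.1308,  0.2571]), 'orientation': array([ 3.1412e+00, -1.0000e-03, -9.5000e-03]), 'qpos': array([-0.3928,  0.2174, -0.1087,  1.2436,  0.    ,  1.1875]), 'force': array([ 0.5152,  0.3721, -0.6907]), 'gripper_width': np.float64(0.0854)}
wide4_mid 0.55 [ 93.8 278. ] [ 0.3174 -0.2081]
post 0.88 [297.8  99.2] [ 0.4959 -0.0584]
done3_mid 0.61 [387.3  82.9] [ 0.5666 -0.0463]
done3_mid 0.34 [482.8 191.7] [ 0.6521 -0.133 ]
done3_mid 0.33 [274.9 188.7] [ 0.479  -0.1287]
done2_mid 0.58 [482. 193.] [ 0.6516 -0.1341]
axle 0.55 [373.8 182.9] [ 0.567  -0.1293]
```

View pics/w6.png

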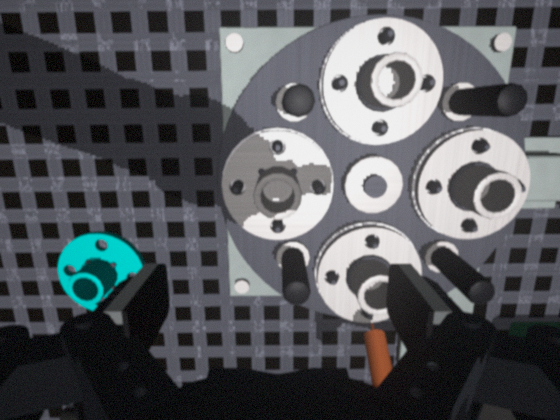

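The new flange sits flat in its nest at (276,188), with all four studs showing in its holes. The post is at (298,99). Next I'll cage the post between half-open jaws, jaw axis tangential, and lead it round the arc, so the wheel can neither run on nor turn back.

{"name": "carry_out", "arguments": {"plan": [[0.5,3,12,0,0,0,8],[0.5,5,24,0,0,0,16],[0.5,8,36,0,0,0,24],[0.5,10,48,0,0,0,32],[0.5,12,60,0,0,0,40],[0.5,14.4,71.4,0,0,0,45.5],[0.5,14.4,71.4,-40,0,0,45.5],[0.5,14.4,71.4,-70,0,0,45.5]], "squeeze": 40}}

```text
t: 12.8
ee_pos: [0.4954, -0.0589, 0.1855]
orientation: [3.141, -0.0, 0.786]
force: [-0.6, 0.8, -0.4]
gripper_width: 0.0427
```

{"name": "carry_out", "arguments": {"plan": [[0.5,0,0,0,0,0,0],[0.5,0,0,0,0,0,0],[0.5,0,0,0,0,0,0]]}}

```text
t: 13.1
ee_pos: [0.4963, -0.0596, 0.1884]
orientation: [3.14, -0.001, 0.784]
force: [-0.1, 0.5, 0.1]
gripper_width: 0.0427
```

```bash
python3 - <<'E'
from h import *
s=manip.get_state();P=camera_params("wrist");w=camera("wrist");cv2.imwrite("pics/w7.png",w)
print({k:np.round(s[k],4) for k in ("t","ee_pos","orientation","qpos","force","gripper_width")})
for r in spotter.place_of("post","wrist")[:3]: print("post",round(r["conf"],2),np.round(r["at"],1),np.round(onplane(r["at"],"wrist",.12,P),4)[:2])
for a in range(0,96,24):
    A=lambda d:np.array([np.cos(np.radians(135+d)),np.sin(np.radians(135+d))])*100
    print(a,[(k*3,*np.round(A(a+3*k)-A(a),1)) for k in range(1,9)])
E
```

```text
{'t': np.float64(13.1), 'ee_pos': array([ 0.4963, -0.0596,  0.1884]), 'orientation': array([ 3.1396e+00, -1.3000e-03,  7.8440e-01]), 'qpos': array([-2.4660e-01,  2.4960e-01, -2.4750e-01,  1.0714e+00,  1.0000e-04,
        5.3980e-01]), 'force': array([-0.0612,  0.5274,  0.0744]), 'gripper_width': np.float64(0.0427)}
post 0.96 [276.4 228.5] [ 0.4954 -0.0599]
0 [(3, np.float64(-3.6), np.float64(-3.8)), (6, np.float64(-7.0), np.float64(-7.8)), (9, np.float64(-10.2), np.float64(-11.9)), (12, np.float64(-13.2), np.float64(-16.2)), (15, np.float64(-15.9), np.float64(-20.7)), (18, np.float64(-18.4), np.float64(-25.3)), (21, np.float64(-20.6), np.float64(-30.0)), (24, np.float64(-22.6), np.float64(-34.9))]
24 [(3, np.float64(-1.7), np.float64(-4.9)), (6, np.float64(-3.2), np.float64(-10.0)), (9, np.float64(-4.5), np.float64(-15.0)), (12, np.float64(-5.4), np.float64(-20.2)), (15, np.float64(-6.1), np.float64(-25.4)), (18, np.float64(-6.5), np.float64(-30.6)), (21, np.float64(-6.6), np.float64(-35.8)), (24, np.float64(-6.5), np.float64(-41.1))]
48 [(3, np.float64(0.4), np.float64(-5.2)), (6, np.float64(1.1), np.float64(-10.4)), (9, np.float64(2.0), np.float64(-15.6)), (12, np.float64(3.3), np.float64(-20.6)), (15, np.float64(4.8), np.float64(-25.7)), (18, np.float64(6.5), np.float64(-30.6)), (21, np.float64(8.5), np.float64(-35.4)), (24, np.float64(10.8), np.float64(-40.2))]
72 [(3, np.float64(2.5), np.float64(-4.6)), (6, np.float64(5.2), np.float64(-9.1)), (9, np.float64(8.2), np.float64(-13.4)), (12, np.float64(11.4), np.float64(-17.5)), (15, np.float64(14.8), np.float64(-21.5)), (18, np.float64(18.4), np.float64(-25.3)), (21, np.float64(22.2), np.float64(-28.9)), (24, np.float64(26.2), np.float64(-32.3))]
```

View pics/w7.png

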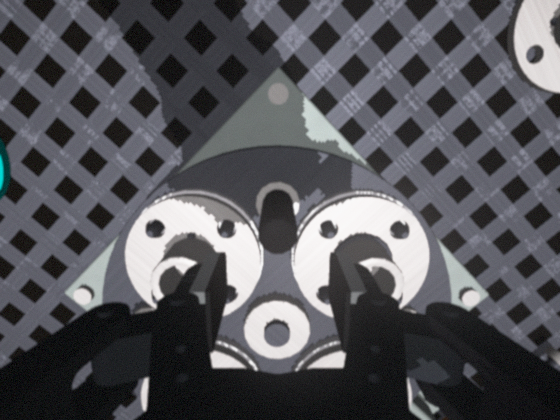

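The post at (276,228) is centred between the jaws, so I'm descending around it and narrowing the cage.

{"name": "carry_out", "arguments": {"plan": [[0.5,0,0,-20,0,0,0],[0.5,0,0,-38,0,0,0],[0.5,0,0,-50,0,0,0],[0.5,0,0,-57,0,0,0],[0.5,0,0,-57,0,0,0],[0.6,0,0,-57,0,0,0],[0.6,0,0,-57,0,0,0],[0.6,0,0,-57,0,0,0]]}}

```text
t: 14.0
ee_pos: [0.4959, -0.0595, 0.1305]
orientation: [3.14, -0.001, 0.785]
force: [0.5, 0.5, 0.9]
gripper_width: 0.0339
```

{"name": "carry_out", "arguments": {"plan": [[0.6,-3.6,-3.8,0,0,0,3],[0.6,-7.0,-7.8,0,0,0,6],[0.6,-10.2,-11.9,0,0,0,9],[0.6,-13.2,-16.2,0,0,0,12],[0.6,-15.9,-20.7,0,0,0,15],[0.6,-18.4,-25.3,0,0,0,18],[0.6,-20.6,-30,0,0,0,21],[0.6,-22.6,-34.9,0,0,0,24]]}}

```text
t: 14.8
ee_pos: [0.4748, -0.0914, 0.1303]
orientation: [3.139, -0.009, 1.208]
force: [5.5, 8.9, -1.3]
gripper_width: 0.0342
```

{"name": "carry_out", "arguments": {"plan": [[0.6,-1.7,-4.9,0,0,0,3],[0.6,-3.2,-10,0,0,0,6],[0.6,-4.5,-15,0,0,0,9],[0.6,-5.4,-20.2,0,0,0,12],[0.6,-6.1,-25.4,0,0,0,15],[0.6,-6.5,-30.6,0,0,0,18],[0.6,-6.6,-35.8,0,0,0,21],[0.6,-6.5,-41.1,0,0,0,24]]}}

```text
t: 15.6
ee_pos: [0.4666, -0.1336, 0.1303]
orientation: [3.14, -0.004, 1.626]
force: [-0.1, 4.3, 2.2]
gripper_width: 0.0346
```

{"name": "carry_out", "arguments": {"plan": [[0.6,0.4,-5.2,0,0,0,3],[0.6,1.1,-10.4,0,0,0,6],[0.6,2,-15.6,0,0,0,9],[0.6,3.3,-20.6,0,0,0,12],[0.6,4.8,-25.7,0,0,0,15],[0.6,6.5,-30.6,0,0,0,18],[0.6,8.5,-35.4,0,0,0,21],[0.6,10.8,-40.2,0,0,0,24]]}}

```text
t: 16.4
ee_pos: [0.4773, -0.1758, 0.1303]
orientation: [3.141, 0.001, 2.043]
force: [0.2, -0.5, 0.5]
gripper_width: 0.0345
```

{"name": "carry_out", "arguments": {"plan": [[0.6,2.5,-4.6,0,0,0,3],[0.6,5.2,-9.1,0,0,0,6],[0.6,8.2,-13.4,0,0,0,9],[0.6,11.4,-17.5,0,0,0,12],[0.6,14.8,-21.5,0,0,0,15],[0.6,18.4,-25.3,0,0,0,18],[0.6,18.4,-25.3,0,0,0,18],[0.6,18.4,-25.3,0,0,0,18]]}}

```text
t: 17.2
ee_pos: [0.4955, -0.2008, 0.13]
orientation: [3.141, 0.0, 2.354]
force: [-0.2, -0.6, -0.6]
gripper_width: 0.034
```

No force on the tool at the end, so the wheel should be on its stop. I'll open slightly and rise clear.

{"name": "carry_out", "arguments": {"plan": [[0.5,0,0,0,0,0,0],[0.5,0,0,0,0,0,0],[0.5,0,0,15,0,0,0],[0.5,0,0,40,0,0,0],[0.5,-8,0,80,0,0,0],[0.5,-25,15,110,0,0,0],[0.5,-45,35,130,0,0,0],[0.5,-45,35,130,0,0,0]]}}

```text
t: 18.0
ee_pos: [0.4499, -0.1646, 0.2633]
orientation: [3.14, 0.004, 2.356]
force: [0.9, 0.2, 0.4]
gripper_width: 0.0427
```

{"name": "carry_out", "arguments": {"plan": [[0.5,0,0,0,0,0,0],[0.5,0,0,0,0,0,0]]}}

```text
t: 18.2
ee_pos: [0.4504, -0.166, 0.2589]
orientation: [-3.141, -0.001, 2.355]
force: [0.7, 0.1, -0.7]
gripper_width: 0.0427
```

```bash
python3 - <<'E'
from h import *
s=manip.get_state();P=camera_params("wrist");w=camera("wrist");t=camera("top");c=camera("scene")
print({k:np.round(s[k],4) for k in ("t","ee_pos","orientation","force","gripper_width")})
for cam in("wrist","top","scene"):
  for q,z in (("post",.12),("axle",.066),("done1_mid",.089),("wide4_mid",.089)):
    for r in spotter.place_of(q,cam)[:5]: print(cam,q,round(r["conf"],2),np.round(r["at"],1),np.round(onplane(r["at"],cam,z,P if cam=="wrist" else None),4)[:2])
f=lambda im,u,v,h=50:cv2.resize(im[v-h:v+h,u-h:u+h],(400,400),interpolation=cv2.INTER_CUBIC)
cv2.imwrite("pics/f1.png",np.vstack([np.hstack([f(t,330,190),f(c,225,240,55)]),]))
cv2.imwrite("pics/f1w.png",w)
E
```

```text
{'t': np.float64(18.2), 'ee_pos': array([ 0.4504, -0.166 ,  0.2589]), 'orientation': array([-3.1412e+00, -9.0000e-04,  2.3552e+00]), 'force': array([ 0.6799,  0.1191, -0.6772]), 'gripper_width': np.float64(0.0427)}
wrist post 0.93 [204.3 209.3] [ 0.4946 -0.2002]
wrist axle 0.95 [220.6 290.4] [ 0.5628 -0.1316]
wrist axle 0.24 [200.3 209.2] [ 0.5155 -0.2003]
wrist wide4_mid 0.95 [143.8 241.6] [ 0.564  -0.2164]
wrist wide4_mid 0.51 [ 94.7 215.1] [ 0.5749 -0.2613]
top post 0.58 [348.5 186.5] [ 0.561  -0.2059]
top post 0.56 [346.4 210. ] [ 0.4831 -0.1967]
top post 0.39 [327.2 188.6] [ 0.5549 -0.1355]
top axle 0.9 [325.6 185.4] [ 0.5743 -0.1359]
top axle 0.49 [232.3 190.9] [0.5592 0.1826]
top done1_mid 0.62 [348.5 188.4] [ 0.5594 -0.2103]
top done1_mid 0.56 [324.6 161.7] [ 0.6518 -0.1321]
top done1_mid 0.24 [347.7 208.4] [ 0.4918 -0.2056]
top wide4_mid 0.75 [356.3 272.8] [ 0.2782 -0.2275]
top wide4_mid 0.44 [352.5 185.3] [ 0.5698 -0.2241]
scene axle 0.94 [236.2 241.6] [ 0.5566 -0.1245]
scene done1_mid 0.85 [240.5 259. ] [ 0.6361 -0.1257]
scene wide4_mid 0.88 [189.  188.9] [ 0.3239 -0.242 ]
scene wide4_mid 0.72 [208.1 246.3] [ 0.5652 -0.2182]
scene wide4_mid 0.23 [207.9 222.2] [ 0.474  -0.2025]
scene wide4_mid 0.16 [132.5 211.4] [ 0.371  -0.4418]
```

View pics/f1.png

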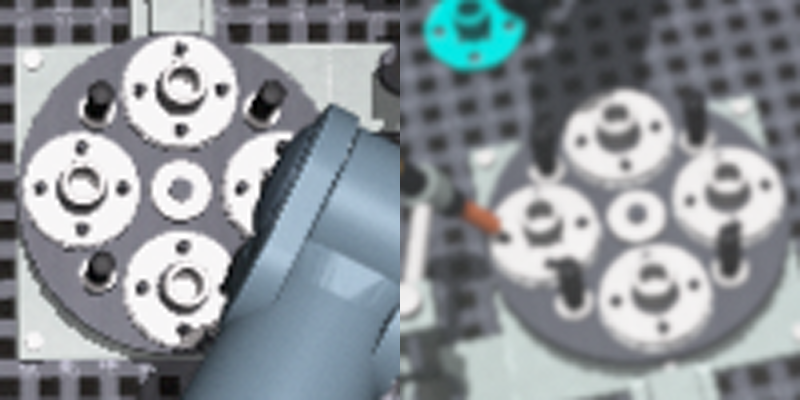

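The wheel is one click round. All four nests are filled and square to the axes, the post is at (0.495, −0.200), and the new flange is at (0.564, −0.216) beside the torch tip. The arm is clear, so I'm handing in.

```bash
python3 -c "
from h import *
s=manip.get_state();print(s['t'],s['force']);print(manip.sign_off())"
```

```text
18.95 [ 0.0749044   0.131162   -0.48682624]
the job is handed in; nothing more can be done
None
```

I seated the wide four-hole steel flange on the empty nest's studs and turned the wheel one click counter-clockwise, so that nest now stops under the torch. I handed the job in at about 19 s of the 64 s allowed.

- **Flange:** I lowered it until it touched at TCP z = 98.1 mm, which is exactly 66 mm above the height where I gripped it. That matches a fully seated flange, and afterwards the studs showed in all four holes.
- **Wheel:** I led the handle round between half-open jaws without clamping it. Afterwards the wrist camera put the handle at (0.495, −0.200) and the flange at (0.564, −0.216), both within about 2 mm of where a quarter turn should leave them.
- **Final state:** All four nests hold flanges, the arm is clear of everything, and the wrist force is under 1 N.
- **Disagreements:** In the last top and scene pictures the spotter gave a few wrong or low-confidence labels: a spare "post", and the turquoise look-alike reported as `wide4_mid`. The arm also partly hid the wheel in the last top picture. The grip read 35 mm on the 38 mm hub, but it held.
- **Not checked:** I didn't look again at the other two bench flanges, the tools or the stock. The arm made no contact near them.

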